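Offer a round blank up to the fence of a ramped shooting board

ROBOT

A 6-joint arm with a two-finger parallel gripper is mounted at the origin on the work surface. World frame = base frame: x ahead of the robot, y to its left, z up, the work surface at z = 0. Lengths are in mm, angles in rad, forces in N, time in s.
With the tool pointing down it reaches from about 300 to 775 mm from the base axis. Payload 14.6 kg.
Tool frame: the origin (TCP) lies on the front face of the gripper's body, between the roots of the fingers; the fingertips stand 97 mm ahead of it and the grasp point (between the pads) lies 78 mm ahead of it; z points along the fingers, y is the line along which they close (so a half turn about z gives the same grasp; the last joint's range is limited). The gripper opens to 94 mm and grips with 3 to 60 N. Pads are 16 mm wide; open, the fingers measure 119 mm over their backs; the gripper's body (75 mm by 177 mm) begins 78 mm behind the grasp point.
Start: joints at [-1.409, 0.3, 1.521, -0, 1.321, -0.067], TCP at [124.739, -535.659, 302.646] pointing down, gripper open.
Joint ranges: [-3.03, 3.03], [-0.79, 2.21], [0.23, 2.52], [-1.04, 4.18], [0, 3.07], [-2.55, 2.55]. Speed limits (rad/s): [2.22, 2.22, 2.57, 3.14, 3.14, 3.14].

INTERFACE

Orientations are given as [roll, pitch, yaw] about the fixed x, y, z axes, in that order (R = Rz(yaw) Ry(pitch) Rx(roll)).
In Python, from cell import * gives the robot as it stands.
- The arm moves only by the tool carry_out, never from a script. Its arguments are lists of equal length, an entry for each row: "slide": the shift along the world's x, y, z scaled (see below), a list of three; "dr": the turn, a rotation vector about the world's x, y, z scaled (see below), a list of three; "gripper": the opening in per cent of the stroke, from 0 (shut) to 100 (fully open). A call has 1 to 10 rows; each row is the pose to reach, as a shift and turn from the pose commanded when the call began, turning the shorter way round; what a row does not reach only later rows make up. The controller multiplies each number of a shift by 0.25 m and each number of a turn by 360 degrees. A row lasts 1/12 s, in which the tool goes at most 41.7 mm and 7.16 degrees, less where a joint would pass 70% of its speed; a pose out of reach is approached as far as the arm can. A call with a number of a shift or a turn outside -1 to 1 is refused whole. A call with a gripper value outside its range is refused whole. The fingers move at their own pace and stop on an object; "newtons" is the grip in N (left out, the last holds). Time passes only in rows, so rows that repeat a pose let the fingers close. It gives the time, the measured TCP pose, the force, the opening and the grip force at its end, in the units of the state.
- read_state(): the state, without advancing time (a new reading comes with each control period).
- camera(name): name is "scene" or "side" or "wrist"; returns the picture (400x640x3 uint8, red, green, blue); there is no depth.
- camera_model(name): a dict with "vfov" (degrees; the focal length in pixels is half the picture's height over the tangent of half this angle, whatever the lens; pixels are square), "cx", "cy" (the principal point, pixels), "k1" (the pictures are not rectified: a ray, as slopes to the right and down, at radius r is drawn at 1 + k1 r^2 times it, then the intrinsics apply), "R" (3x3) and "t" (3): a world point X has camera coordinates R X + t. Camera axes: x right, y down, z forward; pixel columns grow to the right and rows downward; lengths in mm; the calibration is good to about 2 mm. A picture is of the moment at which its call begins: read the wrist's pose just before it. camera_model takes no time and is no camera call; for the wrist camera it gives the pose at the moment of the call.
- sign_off(): hands the job in; it is judged then, once.
The state is a dict: "clock": time; "joints": joint angles; "qd": joint speeds; "effort": joint torques, N m; "eef_pos": TCP position; "eef_rot": TCP orientation; "wrist_force": force on the tool from outside, world axes, zero at the start; "moment": the same for the moment, N m; "finger_gap": finger opening in mm; "finger_force": force on a finger pad.
Only numpy, scipy, OpenCV 4.12 (cv2) and the standard library are available. Lean on these libraries where they do the work, as an engineer would, in place of code of your own. Each camera call takes 0.05 s, during which the arm holds its last target. There are 200 camera calls.

TASK

Get the round dark blank ready for trimming on the shooting board: pushing only with the fingertips, slide it endways until its end stands about 8 mm out over the plane's track, past the edge of the sloping bed, and roll it up the slope until it lies against the fence along its whole length. Keep the fingers behind it on the slope so that it never runs away or rolls back, do not lift it or take it between the fingers, and leave the other things on the bench where they are. The program finishes while the fingers are still holding the blank against the fence.

Things in the scene. Friction and masses are not known exactly. Their poses are not given: they have to be found in the camera images.
- board: the shooting board's level plywood base, 12 mm thick, lying on the bench (fixed). Origin on the bench under the bed's middle line; x level, towards the fence, y to the left looking that way. It reaches from x = -250 to 210 mm and y = -185 to 130 mm. The bed's toe is at x = -90 mm. The plane's track is the white strip along its right side, y = -104 to -182 mm, level with the base
- bed: the sloping plywood bed on the base (fixed), 200 mm wide, 240 mm long from its low edge (toe) to the fence, rising 8 degrees. Origin: middle of the toe's top edge, which is a 3 mm step above the base. x runs up the slope along the surface, y across to the left looking up, z square to the surface. Its edge over the plane's track is at y = -100 mm
- fence: the fence, a hardwood bar across the top of the bed, square to it: 200 mm long, 34 mm thick, 36 mm high above the bed (fixed). Origin: middle of the lower edge of its face, at x = 240 mm of the bed; axes as the bed's. A blank that lies against it has its axis 24 mm from the face
- blank: the loose round blank, a plain dark wooden cylinder 48 mm in diameter and 190 mm long, about 0.28 kg. Origin at its centre; x along its axis, towards the plane's track. It starts on the base in front of the toe, within 0.15 rad of parallel to it, its end 10 to 32 mm short of the line of the bed's edge. It rolls easily on the level and runs back down the slope if left alone
- blank_center (a point): centre of the blank, on its axis; x along the axis towards the plane's track, y and z turn with it as it rolls
- blank_track_end (a point): centre of the blank's end face on the side of the plane's track (95 mm from its centre); this end is to stand about 8 mm past the bed's edge, i.e. at y = -108 mm of the bed
- blank_other_end (a point): centre of the blank's other end face (95 mm from its centre)
- plane: block plane, 165 mm long, 52 mm high, lying on its side in the track beside the place where the blank starts, its sole towards the blank about 30 mm outside the line of the bed's edge. Origin: underside. Leave alone
- square: try square with wooden stock, lying flat on the bench behind the fence (blade 110 mm, 18 mm high). Origin: underside. Leave alone
- rolling_pin: finished light rolling pin with two handles, 54 mm in diameter, 400 mm long, lying on the bench beyond the plane's track. Origin: under its middle. Leave alone
- mallet: wooden mallet, 90 mm high, 300 mm long, lying on the bench. Origin: underside. Leave alone
- glue: glue bottle, 66 mm in diameter, 170 mm high, standing behind the fence. Origin: underside. Leave alone
- sander: yellow and black random-orbit sander, 125 mm pad, 140 mm high. Origin: under its pad. Leave alone
- spray: white spray bottle with yellow head, 88 mm in diameter, 245 mm high. Origin: underside. Leave alone
There are look-alikes about, which are no part of the job. Several things have the shape of the blank; the one meant has the colours described above.

How it is judged (in metres and radians):
On the way:
1. the blank is part-way up the slope with the fingers pushing it (x of blank_center in the frame of bed between 0.05 and 0.19 m and contact force between the fingers and blank above 0.05 N), for 0.1 s.
At the end, for the whole second after the job is handed in: The blank lies on the bed against the fence, both ends within 2.5 mm of touching it; its track-side end stands 1.5 to 17 mm past the bed's edge; it is at rest and the fingers still hold it there (x of each of blank_track_end, blank_other_end in the frame of bed above 0.2135 m and y of blank_track_end in the frame of bed between -0.117 and -0.1015 m and z of blank_center in the frame of bed between 0.02 and 0.028 m and contact force between the fingers and blank above 0.05 N and linear speed of blank below 0.02 m/s); the arm keeps its last pose, push and grip.
It fails at once if the blank was lifted off the bed or the base (z of blank_center in the frame of bed above 0.05 m).
It fails at once if the blank was taken between the fingers (x of the grasp point in the frame of blank between -0.09 and 0.09 m and y of the grasp point in the frame of blank between -0.017 and 0.017 m and z of the grasp point in the frame of blank between -0.017 and 0.017 m).
It fails at once if the blank ran free or was left alone on the slope (x of blank_center in the frame of bed above 0.03 m and contact force between the fingers and blank below 0.01 N and ((x of blank_center in the frame of bed below 0.21 m and linear speed of blank above 0.2 m/s) or distance between the grasp point and blank_center above 0.15 m)).
It fails at once if the blank rolled off the board (height (world z) of blank_center below 0.03 m).
It fails at once if another thing on the bench was disturbed (distance of any of plane, square, rolling_pin, mallet, glue, sander, spray from where it was at the start of the episode above 0.015 m).
It also fails if it takes over 72 s, if anything falls off the work surface, if the arm or the gripper's body presses on something with over 40 N, if the wrist force passes 120 N, or if a joint passes its speed limit or range.

## Working session

There is one attempt and no reset: what is moved stays moved. The work goes in short steps, Python scripts to look and compute and a tool call to move; the robot and the scene stay as the last step left them, time stands still between calls to the robot, and variables do not carry over. Pictures are saved under pics/ and viewed, at most 10 in all, crops included, and the job is handed in when it is done.

Besides the shell and the picture viewer there is one more tool, called after ">>>" as name(argument=value, ...), one argument or row to a line, values as JSON. carry_out: Moves the arm, as the interface text tells. Its arguments: {"type":"object","properties":{"slide":{"type":"array","items":{"type":"array","items":{"type":"number","minimum":-1,"maximum":1}}},"dr":{"type":"array","items":{"type":"array","items":{"type":"number","minimum":-1,"maximum":1}}},"gripper":{"type":"array","items":{"type":"number"}},"newtons":{"type":"number"}},"required":["slide","dr","gripper"]}

```bash
mkdir -p pics; ls
python3 - <<'E'
from cell import *
import cv2
print(read_state())
for n in ["scene","side"]:
    im=camera(n); cv2.imwrite(f"pics/{n}0.png",im[:,:,::-1])
    print(n,camera_model(n))
E
```

```text
pics
{'clock': 0.0, 'joints': array([-1.40861246e+00,  3.00451781e-01,  1.52158200e+00, -3.60198171e-05,
        1.32067908e+00, -6.65808235e-02]), 'qd': array([-1.01186440e-03, -3.23393773e-04, -8.15301200e-05, -1.55912519e-04,
        5.53365156e-04,  9.80612892e-04]), 'effort': array([-1.50225183e-03, -5.31809664e+01, -3.52739096e+01,  7.07448344e-02,
        2.45594530e-02, -6.55714962e-05]), 'eef_pos': array([ 124.70334924, -535.52292658,  302.09647217]), 'eef_rot': array([-3.14047260e+00, -3.97177501e-05,  2.28773601e-01]), 'wrist_force': array([-0.77938384, -0.95776297,  0.51739242]), 'moment': array([-0.04008392,  0.00865767,  0.02453086]), 'finger_force': 0.0, 'finger_gap': 94.1524298791873}
scene {'vfov': 46.394605766228636, 'cx': 313.7387803594119, 'cy': 193.8974570321339, 'k1': -0.05686963702562149, 'R': array([[ 0.67720383,  0.73579082,  0.00261679],
       [ 0.41039087, -0.37475707, -0.83134618],
       [-0.61071622,  0.56406473, -0.55574876]]), 't': array([-355.14207357, -160.43014498, 1747.033159  ])}
side {'vfov': 55.570864132244104, 'cx': 321.10747509446117, 'cy': 200.76741757557124, 'k1': -0.01602961374731315, 'R': array([[-0.9360834 , -0.35119313,  0.02027957],
       [-0.19750738,  0.47698927, -0.85642984],
       [ 0.29109914, -0.80569512, -0.51586497]]), 't': array([ 501.03084997,  167.86006982, 1125.60573871])}
```

View pics/scene0.png

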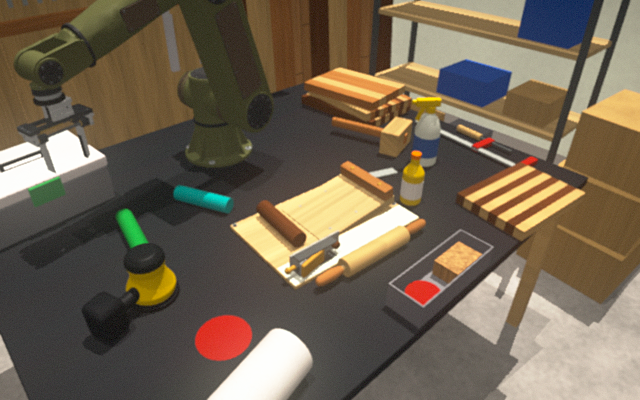

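View pics/side0.png

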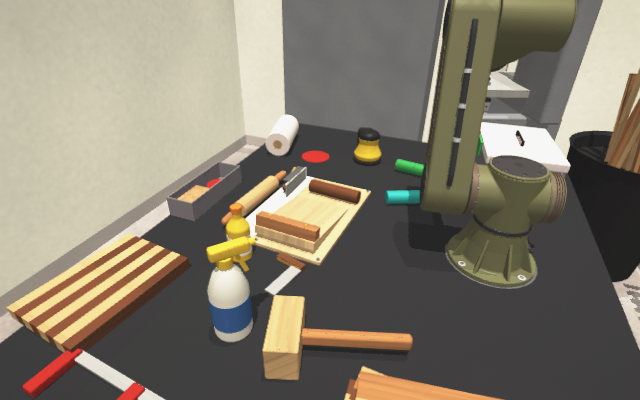

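The scene picture shows the board around (235–420, 165–280), the dark blank at about (259,203)–(304,243), the fence at (340–392, 165–207) and the plane at about (315,253). I'll enlarge both views.

Run:
```python
import cv2
a=cv2.imread("pics/scene0.png")[155:285,225:425]; cv2.imwrite("pics/sc.png",cv2.resize(a,None,fx=4,fy=4,interpolation=2))
a=cv2.imread("pics/side0.png")[160:270,220:380]; cv2.imwrite("pics/sd.png",cv2.resize(a,None,fx=5,fy=5,interpolation=2))
```

```text
(no output)
```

View pics/sc.png

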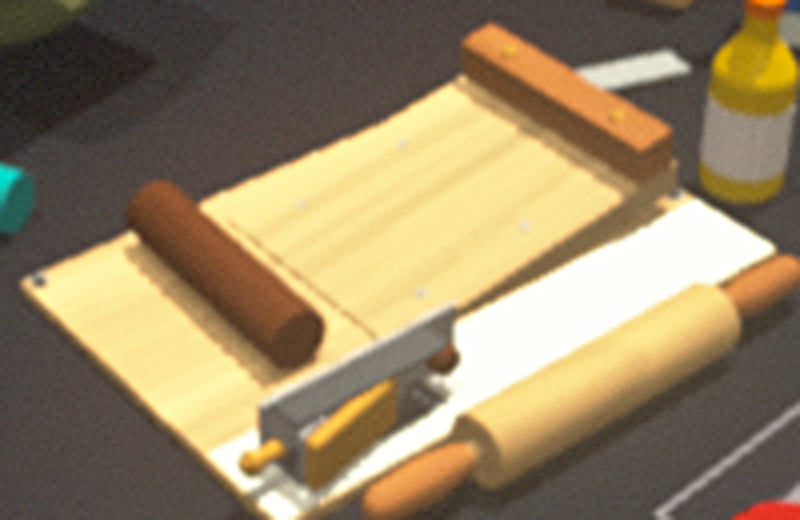

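View pics/sd.png

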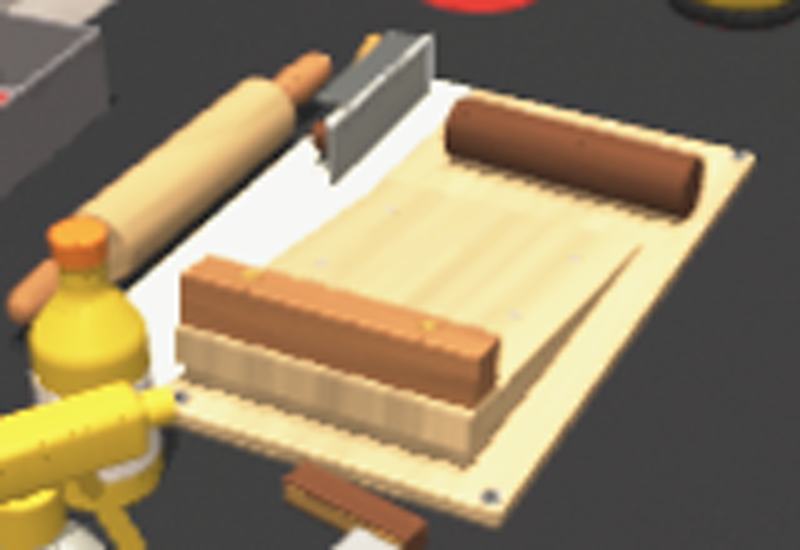

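```bash
cat > h.py <<'E'
from cell import *
import numpy as np, cv2
from scipy.optimize import least_squares
from scipy.spatial.transform import Rotation as Ro
def K(m):
    f=200/np.tan(np.radians(m["vfov"]/2)); return f
def proj(m,X):
    c=np.atleast_2d(X)@m["R"].T+m["t"]; s=c[:,:2]/c[:,2:]
    s=s*(1+m["k1"]*(s**2).sum(1,keepdims=True))
    return s*K(m)+[m["cx"],m["cy"]]
def atz(m,p,z):
    s=(np.array(p,float)-[m["cx"],m["cy"]])/K(m); u=s.copy()
    for _ in range(20): u=s/(1+m["k1"]*(u@u))
    d=m["R"].T@np.r_[u,1]; o=-m["R"].T@m["t"]
    return o+d*(z-o[2])/d[2]
a=np.radians(8)
def bed2board(P):
    P=np.atleast_2d(P).astype(float)
    return np.c_[-90+P[:,0]*np.cos(a)-P[:,2]*np.sin(a),P[:,1],15+P[:,0]*np.sin(a)+P[:,2]*np.cos(a)]
def board2w(b,P):
    P=np.atleast_2d(P).astype(float); c,s=np.cos(b[2]),np.sin(b[2])
    return np.c_[b[0]+c*P[:,0]-s*P[:,1],b[1]+s*P[:,0]+c*P[:,1],P[:,2]]
def w2board(b,W):
    W=np.atleast_2d(W).astype(float); c,s=np.cos(b[2]),np.sin(b[2]); d=W[:,:2]-b[:2]
    return np.c_[c*d[:,0]+s*d[:,1],-s*d[:,0]+c*d[:,1],W[:,2]]
E
cat > fit.py <<'E'
from h import *
ms,md=camera_model("scene"),camera_model("side")
sc=lambda u,v:(225+(u+.5)/4-.5,155+(v+.5)/4-.5)
sd=lambda u,v:(220+(u+.5)/5-.5,160+(v+.5)/5-.5)
B=lambda *p:bed2board(p)[0]
obs=[(ms,(-250,130,12),sc(22,283)),(ms,(210,-185,12),sc(776,248)),(ms,B(274,-100,36),sc(672,131)),(ms,B(274,100,36),sc(489,24)),
(ms,B(240,100,0),sc(460,80)),(ms,B(240,100,36),sc(463,42)),
(md,(-250,130,12),sd(754,157)),(md,(210,130,12),sd(500,522)),(md,B(240,100,36),sd(498,338)),(md,B(240,-100,36),sd(210,257)),
(md,B(274,-100,36),sd(181,277)),(md,B(274,100,0),sd(474,406)),(md,B(0,100,0),sd(642,246))]
f=lambda b:np.concatenate([(proj(m,board2w(b,X))[0]-p) for m,X,p in obs])
P=atz(ms,sc(22,283),12)
best=min((least_squares(f,[P[0]+100,P[1]-100,y],loss='soft_l1') for y in np.arange(-3,3,.7)),key=lambda r:r.cost)
b=best.x; print("board",b.round(3)); print(f(b).reshape(-1,2).round(1).tolist()); np.save("b.npy",b)
e1=atz(ms,sc(300,340),36); e2=atz(md,sd(687,185),36)
print("blank ends w",e1,e2,np.linalg.norm(e1-e2)); print("in board",w2board(b,[e1,e2]).round(1).tolist())
for n,u in [("plane sole",sc(455,310)),("plane sole near",sc(262,408))]: print(n,w2board(b,atz(ms,u,12+52)).round(1))
E
python3 fit.py
```

```text
board [569.664   6.123  39.202]
[[0.4, -0.0], [0.8, 0.4], [0.6, -0.3], [0.9, 0.1], [1.1, -0.3], [-0.4, 0.2], [0.4, -0.3], [0.6, -1.2], [1.7, -0.4], [0.0, -0.7], [-0.3, -0.6], [0.6, 1.9], [0.3, -0.3]]
blank ends w [ 629.18782436 -148.33161807   36.        ] [ 449.72757652 -132.00691994   36.        ] 180.20121067061115
in board [[-150.1, -69.8, 36.0], [-145.9, 110.3, 36.0]]
plane sole [[ -70.8 -136.6   64. ]]
plane sole near [[-229.3 -135.4   64. ]]
```

```bash
cat >> h.py <<'E'
def mask(im):
    h=cv2.cvtColor(im,cv2.COLOR_RGB2HSV); H,S,V=h[...,0].astype(int),h[...,1],h[...,2]
    return (((H<14)|(H>172))&(S>110)&(V>35)&(V<150)).astype(np.uint8)
def cyl(c,yaw,z=36,e=None):  # hull points, axis horizontal in world yaw
    t=np.linspace(0,2*np.pi,40); d=np.array([np.cos(yaw),np.sin(yaw),0]); n=np.array([-d[1],d[0],0])
    C=np.r_[c,z]; ring=24*(np.outer(np.cos(t),n)+np.outer(np.sin(t),[0,0,1]))
    return np.vstack([C+95*d+ring,C-95*d+ring])
def comp(m,seed):
    n,l=cv2.connectedComponents(m); return (l==l[int(seed[1]),int(seed[0])]).astype(np.uint8)
def fitblank(views,x0,z=36):
    from scipy.optimize import minimize
    ms=[cv2.resize(k,None,fx=4,fy=4,interpolation=0) for _,k in views]
    def f(p):
        s=0
        for (m,_),k in zip(views,ms):
            q=cv2.convexHull(np.float32(proj(m,cyl(p[:2],p[2]/300,z))*4+1.5))
            g=np.zeros_like(k); cv2.fillConvexPoly(g,np.int32(np.round(q*16)),1,shift=4)
            s+=1-(g&k).sum()/(g|k).sum()
        return s
    x=np.array([x0[0],x0[1],x0[2]*300])
    for st in (15,6):
        r=minimize(f,x,method='Nelder-Mead',options=dict(initial_simplex=[x,x+[st,0,0],x+[0,st,0],x+[0,0,st]])); x=r.x
    return np.r_[x[:2],x[2]/300],r.fun
def report(c,b):
    d=95*np.array([np.cos(c[2]),np.sin(c[2])])
    W=[np.r_[c[:2]+d,36],np.r_[c[:2]-d,36]]; print("blank",c.round(3),"ends board",w2board(b,W)[:,:2].round(1).tolist())
E
python3 - <<'E'
from h import *
b=np.load("b.npy"); b[2]=1.503; np.save("b.npy",b)
V=[]
for n,s in (("scene",(282,222)),("side",(334,190))):
    k=comp(mask(cv2.imread(f"pics/{n}0.png")[:,:,::-1].copy()),s); print(n,k.sum(),cv2.boundingRect(k)); V.append((camera_model(n),k))
for v in (V,V[:1],V[1:]):
    c,e=fitblank(v,[539,-140,-.09]); print(e); report(c,b)
E
```

```text
scene 740 (256, 200, 49, 47)
side 447 (309, 182, 51, 22)
0.6384212285979819
blank [ 5.34506e+02 -1.39412e+02 -1.46000e-01] ends board [[-155.0, -69.5], [-140.2, 119.9]]
0.2534711215368034
blank [ 5.30937e+02 -1.38236e+02 -1.51000e-01] ends board [[-154.6, -65.8], [-138.7, 123.5]]
0.36518953550453814
blank [ 5.41263e+02 -1.38584e+02 -1.78000e-01] ends board [[-156.8, -75.9], [-135.8, 113.0]]
```

```bash
cat >> h.py <<'E'
def mask(im):
    h=cv2.cvtColor(cv2.GaussianBlur(im,(3,3),0),cv2.COLOR_RGB2HSV); H,S,V=h[...,0].astype(int),h[...,1],h[...,2]
    return (((H<13)|(H>165))&(S>85)&(V>25)&(V<160)).astype(np.uint8)
def comp(m,seed):
    m=cv2.morphologyEx(m,cv2.MORPH_OPEN,np.ones((3,3),np.uint8))
    n,l=cv2.connectedComponents(m); k=(l==l[int(seed[1]),int(seed[0])]).astype(np.uint8)
    c=cv2.convexHull(np.argwhere(k)[:,::-1].astype(np.int32)); cv2.fillConvexPoly(k,c,1); return k
E
python3 - <<'E'
from h import *
b=np.load("b.npy")
V=[]; out=[]
for n,s in (("scene",(282,222)),("side",(334,190))):
    im=cv2.imread(f"pics/{n}0.png"); k=comp(mask(im[:,:,::-1].copy()),s); print(n,k.sum(),cv2.boundingRect(k)); V.append((camera_model(n),k))
for v in (V,V[:1],V[1:]):
    c,e=fitblank(v,[539,-140,-.09]); print(e); report(c,b)
c,e=fitblank(V,[539,-140,-.09])
for (m,k),n,(x,y) in zip(V,("scene","side"),((240,185),(295,165))):
    im=cv2.resize(cv2.imread(f"pics/{n}0.png")[y:y+75,x:x+80],None,fx=5,fy=5)
    cs,_=cv2.findContours(k[y:y+75,x:x+80],0,1); cv2.polylines(im,[q*5+2 for q in cs],True,(0,255,0))
    q=cv2.convexHull(np.float32(proj(m,cyl(c[:2],c[2]))-[x,y])); cv2.polylines(im,[np.int32(q*5+2)],True,(255,255,0)); out.append(im)
cv2.imwrite("pics/fit.png",np.hstack(out))
E
```

```text
scene 748 (256, 200, 45, 38)
side 562 (310, 181, 49, 21)
0.48034879447301815
blank [ 5.30829e+02 -1.37034e+02 -1.41000e-01] ends board [[-152.4, -65.7], [-138.5, 123.8]]
0.2207331493890422
blank [ 5.04956e+02 -1.32926e+02 -1.42000e-01] ends board [[-150.1, -39.6], [-136.1, 149.9]]
0.19944721825962908
blank [ 5.43477e+02 -1.39206e+02 -1.78000e-01] ends board [[-157.2, -78.1], [-136.3, 110.7]]
```

View pics/fit.png

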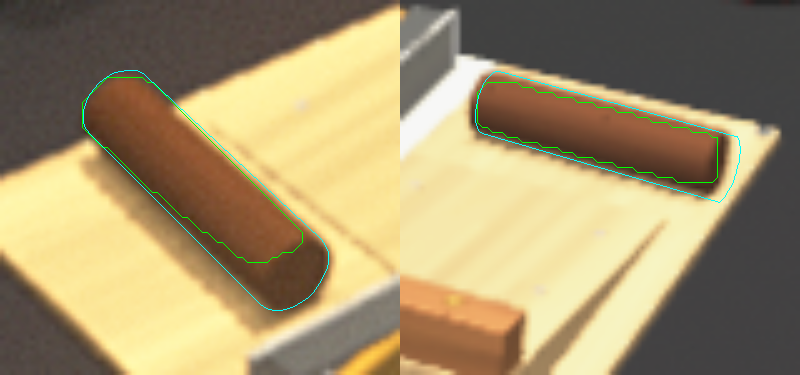

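Run:
```python
from h import *
b=np.load("b.npy")
S=np.array([(83,115),(86,92),(104,75),(128,73),(145,80),(305,222),(322,238),(328,260),(318,290),(295,307),(272,310),(257,300),(90,138)])
D=np.array([(473,112),(477,90),(490,76),(500,74),(700,125),(718,135),(724,158),(716,188),(702,193),(482,135)])-[400,0]
V=[]
for n,P,o in (("scene",S,(240,185)),("side",D,(295,165))):
    k=np.zeros((400,640),np.uint8); 
    V.append((camera_model(n),(P-2)/5+o))
def f(p):
    r=[]
    for m,q in V:
        h=cv2.convexHull(np.float32(proj(m,cyl(p[:2],p[2]))))
        r+=[cv2.pointPolygonTest(h,(float(u),float(v)),True) for u,v in q]
    return np.array(r)
c=least_squares(f,[535,-139,-.1],diff_step=1e-3,loss='soft_l1').x
print(f(c).round(1)); report(c,b)
np.save("c.npy",c)
st=read_state(); print(st["eef_pos"],st["eef_rot"])
print("board pts", {str(p):board2w(b,p).round(1).tolist() for p in ((-150,0,0),(-112,0,0),(-112,120,0),(0,0,0))})
```

```text
[ 0.2 -0.9 -0.9  0.1  0.1 -0.2 -0.   0.7  0.1  0.3  0.1 -0.1  0.1 -0.1
 -0.3  0.4  0.4  0.   1.   2.7  2.1  0.5 -0.2]
blank [ 5.32453e+02 -1.37981e+02 -1.23000e-01] ends board [[-151.6, -67.5], [-141.0, 122.2]]
[ 124.71336964 -535.5400043   302.13330737] [-3.14055046e+00 -1.04372285e-04  2.28811745e-01]
board pts {'(-150, 0, 0)': [[559.5, -143.5, 0.0]], '(-112, 0, 0)': [[562.1, -105.6, 0.0]], '(-112, 120, 0)': [[442.4, -97.5, 0.0]], '(0, 0, 0)': [[569.7, 6.1, 0.0]]}
```

>>> carry_out(
  slide=[
    [0.15,0.12,0],
    [0.3,0.24,0],
    [0.45,0.36,0],
    [0.6,0.48,0],
    [0.75,0.6,0],
    [0.9,0.7,0],
    [0.96,0.76,0],
  ],
  dr=[
    [0,0,0.018],
    [0,0,0.036],
    [0,0,0.054],
    [0,0,0.072],
    [0,0,0.09],
    [0,0,0.105],
    [0,0,0.11],
  ],
  gripper=[100,100,100,100,100,100,100],
)

```text
clock: 0.68
eef_pos: [354.8, -353.3, 302.5]
eef_rot: [-3.141, -0.0, 0.926]
wrist_force: [0.1, -0.6, -0.3]
finger_gap: 94.1
finger_force: 0.0
```

>>> carry_out(
  slide=[
    [0.14,0.12,0],
    [0.28,0.24,0],
    [0.42,0.36,0],
    [0.56,0.48,0],
    [0.68,0.58,0],
    [0.72,0.62,0],
    [0.72,0.62,0],
  ],
  dr=[
    [0,0,0.018],
    [0,0,0.036],
    [0,0,0.054],
    [0,0,0.072],
    [0,0,0.09],
    [0,0,0.093],
    [0,0,0.093],
  ],
  gripper=[100,100,100,100,100,100,100],
)

```text
clock: 1.27
eef_pos: [536.2, -196.2, 301.9]
eef_rot: [-3.141, -0.001, 1.51]
wrist_force: [-0.3, 0.3, -0.2]
finger_gap: 93.7
finger_force: 0.0
```

Run:
```python
from h import *
s=read_state(); print(s["clock"],s["eef_pos"],s["eef_rot"])
m=camera_model("wrist"); im=camera("wrist"); cv2.imwrite("pics/w1.png",im[:,:,::-1])
import pickle; pickle.dump(m,open("w1.pkl","wb")); print(-m["R"].T@m["t"],m["R"][2])
```

```text
1.2667 [ 536.2426695  -196.20161956  301.87530629] [-3.14107960e+00 -9.68373257e-04  1.51017783e+00]
[ 541.10282009 -127.94324165  384.10922263] [-0.0143542  -0.23785727 -0.97119405]
```

View pics/w1.png

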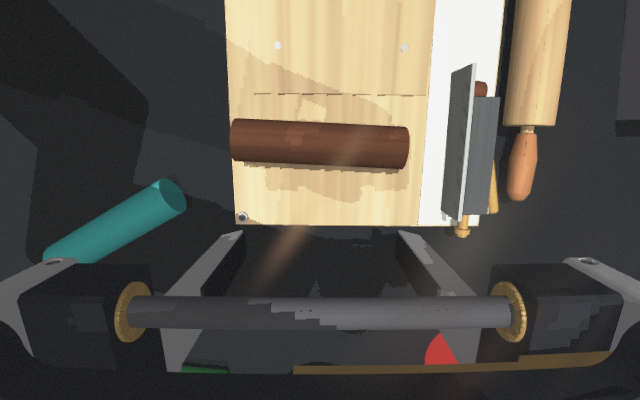

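The wrist picture shows the toe line from (254,94) to (428,95), the board's front-left corner at (236,224), and the blank's outline from (230,140) to (409,148).

Run:
```python
from h import *
import pickle
b=np.load("b.npy"); m=pickle.load(open("w1.pkl","rb"))
for p,z in (((254,94),15),((428,95),15),((236,225),12),((419,223),12),((433,0),12),((463,220),64),((474,66),64)): 
    W=atz(m,p,z); print(p,W.round(1),w2board(b,W).round(1))
Q=[(230,140),(232,124),(240,119),(320,122),(403,127),(408,138),(409,150),(402,168),(320,164),(240,159),(232,152)]
def f(p):
    h=cv2.convexHull(np.float32(proj(m,cyl(p[:2],p[2]))))
    return np.array([cv2.pointPolygonTest(h,(float(u),float(v)),True) for u,v in Q])
c=least_squares(f,[535,-139,-.1],diff_step=1e-3,loss='soft_l1').x
print(f(c).round(1)); report(c,b); np.save("c.npy",c)
```

```text
(254, 94) [467.3 -80.7  15. ] [[-93.6  96.2  15. ]]
(428, 95) [668.9 -93.5  15. ] [[ -92.7 -105.7   15. ]]
(236, 225) [ 426.1 -237.9   12. ] [[-253.2  126.7   12. ]]
(419, 223) [ 661.1 -249.5   12. ] [[-248.8 -108.6   12. ]]
(433, 0) [675.3   8.8  12. ] [[   9.9 -105.2   12. ]]
(463, 220) [ 693.8 -232.1   64. ] [[-229.3 -140.    64. ]]
(474, 66) [698.3 -72.2  64. ] [[ -69.5 -133.7   64. ]]
[0.3 0.8 1.7 0.4 1.  2.3 0.8 1.1 0.9 1.7 1.1]
blank [ 5.40287e+02 -1.40810e+02 -1.13000e-01] ends board [[-152.8, -75.5], [-144.3, 114.3]]
```

>>> carry_out(
  slide=[
    [-0.04,-0.02,-0.1],
    [-0.04,-0.02,-0.25],
    [-0.04,-0.02,-0.4],
    [-0.04,-0.02,-0.55],
    [-0.04,-0.02,-0.66],
    [-0.04,-0.02,-0.72],
    [-0.04,-0.02,-0.74],
    [-0.04,-0.02,-0.74],
    [-0.04,-0.02,-0.74],
  ],
  dr=[
    [0,0,0],
    [0,0,0],
    [0,0,0],
    [0,0,0],
    [0,0,0],
    [0,0,0],
    [0,0,0],
    [0,0,0],
    [0,0,0],
  ],
  gripper=[100,100,100,100,100,100,100,100,100],
)

```text
clock: 2.07
eef_pos: [523.6, -205.4, 118.6]
eef_rot: [3.141, 0.0, 1.503]
wrist_force: [0.1, -0.1, 0.4]
finger_gap: 94.1
finger_force: 0.0
```

>>> carry_out(
  slide=[
    [0.04,0.04,0],
    [0.045,0.08,0],
    [0.046,0.1,0],
    [0.047,0.112,0],
    [0.048,0.124,0],
    [0.049,0.136,0],
    [0.05,0.148,0],
    [0.051,0.16,0],
    [0.052,0.172,0],
    [0.053,0.184,0],
  ],
  dr=[
    [0,0,0],
    [0,0,0],
    [0,0,0],
    [0,0,0],
    [0,0,0],
    [0,0,0],
    [0,0,0],
    [0,0,0],
    [0,0,0],
    [0,0,0],
  ],
  gripper=[100,100,100,100,100,100,100,100,100,100],
)

```text
clock: 2.9
eef_pos: [536.7, -158.6, 117.6]
eef_rot: [-3.142, -0.0, 1.504]
wrist_force: [0.5, -0.2, 0.6]
finger_gap: 93.9
finger_force: 0.1
```

>>> carry_out(
  slide=[
    [0.001,0.012,0],
    [0.002,0.024,0],
    [0.003,0.036,0],
    [0.004,0.048,0],
    [0.005,0.06,0],
    [0.006,0.072,0],
    [0.006,0.084,0],
    [0.007,0.096,0],
    [0.007,0.1,0],
    [0.007,0.1,0],
  ],
  dr=[
    [0,0,0],
    [0,0,0],
    [0,0,0],
    [0,0,0],
    [0,0,0],
    [0,0,0],
    [0,0,0],
    [0,0,0],
    [0,0,0],
    [0,0,0],
  ],
  gripper=[100,100,100,100,100,100,100,100,100,100],
)

```text
clock: 3.73
eef_pos: [538.6, -133.6, 117.7]
eef_rot: [3.142, 0.0, 1.505]
wrist_force: [-0.9, -0.4, -0.8]
finger_gap: 94.1
finger_force: 0.1
```

```bash
cat > look.py <<'E'
from h import *
import pickle,sys
n=sys.argv[1]
s=read_state(); print(s["clock"],s["eef_pos"].round(1),s["eef_rot"].round(3),s["wrist_force"].round(2)); b=np.load("b.npy"); print("tcp board",w2board(b,s["eef_pos"]).round(1))
m=camera_model("wrist"); im=camera("wrist"); cv2.imwrite(f"pics/{n}.png",im[:,:,::-1]); pickle.dump(m,open(n+".pkl","wb"))
E
python3 look.py w2
```

```text
3.7333 [ 538.6 -133.6  117.7] [3.142 0.    1.505] [-0.89 -0.36 -0.8 ]
tcp board [[-141.5   21.6  117.7]]
```

View pics/w2.png

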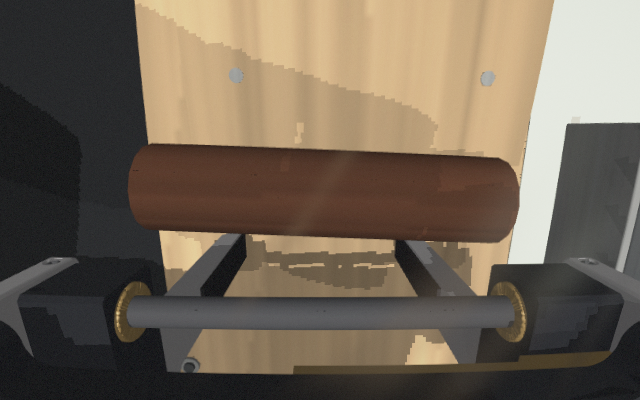

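The wrist view shows the blank from (129,187) to (519,200), just ahead of the fingers, tilted slightly; the bed's edge runs (553,0) to (525,150).

```bash
cat > wf.py <<'E'
from h import *
import pickle
def wfit(n,Q,z=36):
    b=np.load("b.npy"); m=pickle.load(open(n+".pkl","rb"))
    def f(p):
        h=cv2.convexHull(np.float32(proj(m,cyl(p[:2],p[2],z))))
        return np.array([cv2.pointPolygonTest(h,(float(u),float(v)),True) for u,v in Q])
    c=least_squares(f,[540,-110,-.1],diff_step=1e-3,loss='soft_l1').x
    print(f(c).round(1)); report(c,b); return m,b,c
E
python3 - <<'E'
from wf import *
m,b,c=wfit("w2",[(129,187),(132,160),(142,145),(320,150),(495,157),(513,172),(519,200),(512,230),(500,242),(320,236),(142,230),(132,210)])
for p,P in (((538,90),None),((553,0),None)):
    for z in (15,30): print(w2board(b,atz(m,p,z)).round(1))
E
```

```text
[ 2.5  0.4 -0.7 -0.1 -0.5  2.   1.2 -0.1 -0.2  0.6 -2.   1.9]
blank [ 5.43691e+02 -9.87550e+01 -1.07000e-01] ends board [[-110.2, -76.1], [-102.6, 113.7]]
[[ -47.6 -108.3   15. ]]
[[-49.6 -97.8  30. ]]
[[   2.  -111.2   15. ]]
[[  -4.1 -100.5   30. ]]
```

>>> carry_out(
  slide=[
    [0.001,0.01,0],
    [0.001,0.018,0],
    [0.002,0.024,0],
    [0.002,0.028,0],
    [0.002,0.028,0],
    [0.002,0.028,0],
  ],
  dr=[
    [0,0,0],
    [0,0,0],
    [0,0,0],
    [0,0,0],
    [0,0,0],
    [0,0,0],
  ],
  gripper=[100,100,100,100,100,100],
)

```text
clock: 4.28
eef_pos: [539.1, -127.9, 118.4]
eef_rot: [3.14, 0.002, 1.503]
wrist_force: [-3.2, -10.7, 5.5]
finger_gap: 94.0
finger_force: 5.5
```

```bash
python3 look.py w3
python3 - <<'E'
from wf import *
im=cv2.imread("pics/w3.png"); k=mask(im[:,:,::-1].copy()); k=cv2.morphologyEx(k,cv2.MORPH_OPEN,np.ones((7,7),np.uint8))
n,l,st,_=cv2.connectedComponentsWithStats(k); i=1+st[1:,4].argmax(); k=(l==i); ys,xs=np.where(k); print(st[i])
for x in (150,230,320,410,490): c=np.where(k[:,x])[0]; print(x,c.min(),c.max())
for y in (160,185,210,235): c=np.where(k[y])[0]; print("row",y,c.min(),c.max()) if len(c) else 0
E
```

```text
4.2833 [ 539.1 -127.9  118.4] [3.140e+00 2.000e-03 1.503e+00] [ -3.16 -10.73   5.52]
tcp board [[-135.8   21.4  118.4]]
[  129   155   388    86 31510]
150 156 238
230 155 239
320 155 239
410 155 239
490 157 228
row 160 141 503
row 185 130 516
row 210 130 515
row 235 143 484
```

>>> carry_out(
  slide=[
    [0,-0.03,0],
    [-0.005,-0.07,0],
    [-0.005,-0.07,0.12],
    [-0.005,-0.07,0.26],
    [-0.15,0,0.28],
    [-0.3,0.08,0.28],
    [-0.44,0.14,0.28],
    [-0.516,0.168,0.28],
    [-0.516,0.168,0.28],
    [-0.516,0.168,0.26],
  ],
  dr=[
    [0,0,0],
    [0,0,0],
    [0,0,0],
    [0,0,0],
    [0,0,0],
    [0,0,0],
    [0,0,0],
    [0,0,0],
    [0,0,0],
    [0,0,0],
  ],
  gripper=[100,100,100,50,0,0,0,0,0,0],
  newtons=10,
)

```text
clock: 5.17
eef_pos: [410.2, -85.1, 183.5]
eef_rot: [3.139, 0.0, 1.504]
wrist_force: [-0.4, -1.1, 0.8]
finger_gap: 51.0
finger_force: 0.0
```

```bash
python3 look.py w4
python3 - <<'E'
from wf import *
im=cv2.imread("pics/w4.png"); k=mask(im[:,:,::-1].copy()); k=cv2.morphologyEx(k,cv2.MORPH_OPEN,np.ones((7,7),np.uint8))
n,l,st,_=cv2.connectedComponentsWithStats(k); print(st[1:])
E
```

```text
5.1667 [410.2 -85.1 183.5] [3.139 0.    1.504] [-0.35 -1.09  0.82]
tcp board [[-101.8  152.9  183.5]]
[[  366   207   250    58 12652]]
```

View pics/w4.png

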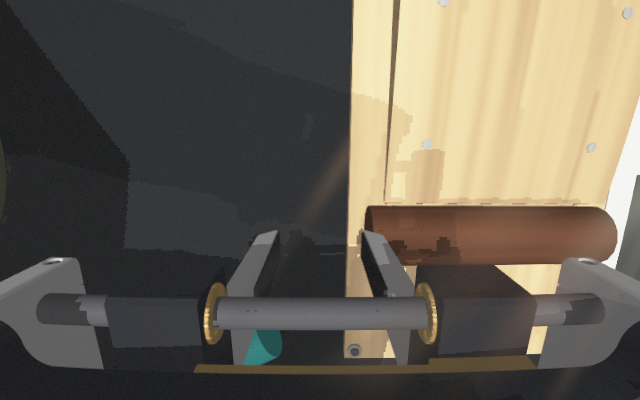

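>>> carry_out(
  slide=[
    [0,0,-0.1],
    [0,0,-0.2],
    [0,0,-0.26],
    [0,0,-0.26],
    [0,0,-0.26],
    [0.03,-0.002,-0.26],
    [0.06,-0.004,-0.26],
    [0.075,-0.005,-0.26],
    [0.09,-0.006,-0.26],
    [0.105,-0.007,-0.26],
  ],
  dr=[
    [0,0,0],
    [0,0,0],
    [0,0,0],
    [0,0,0],
    [0,0,0],
    [0,0,0],
    [0,0,0],
    [0,0,0],
    [0,0,0],
    [0,0,0],
  ],
  gripper=[0,0,0,0,0,0,0,0,0,0],
)

```text
clock: 6.05
eef_pos: [436.8, -86.6, 118.0]
eef_rot: [3.141, 0.0, 1.504]
wrist_force: [-3.1, -0.4, 2.6]
finger_gap: 0.7
finger_force: 1.5
```

>>> carry_out(
  slide=[
    [0.012,-0.001,0],
    [0.024,-0.002,0],
    [0.036,-0.003,0],
    [0.048,-0.004,0],
    [0.06,-0.004,0],
    [0.072,-0.005,0],
    [0.084,-0.006,0],
    [0.096,-0.007,0],
    [0.104,-0.007,0],
    [0.104,-0.007,0],
  ],
  dr=[
    [0,0,0],
    [0,0,0],
    [0,0,0],
    [0,0,0],
    [0,0,0],
    [0,0,0],
    [0,0,0],
    [0,0,0],
    [0,0,0],
    [0,0,0],
  ],
  gripper=[0,0,0,0,0,0,0,0,0,0],
)

```text
clock: 6.88
eef_pos: [462.7, -88.4, 117.6]
eef_rot: [3.141, 0.0, 1.504]
wrist_force: [-0.3, 0.6, 0.6]
finger_gap: 0.4
finger_force: 0.0
```

```bash
python3 look.py w5
python3 - <<'E'
from wf import *
im=cv2.imread("pics/w5.png"); k=mask(im[:,:,::-1].copy()); k=cv2.morphologyEx(k,cv2.MORPH_OPEN,np.ones((7,7),np.uint8))
n,l,st,_=cv2.connectedComponentsWithStats(k); print(st[1:])
cv2.imwrite("pics/sd5.png",cv2.resize(camera("side")[170:260,230:380,::-1],None,fx=5,fy=5,interpolation=2))
E
```

```text
6.8833 [462.7 -88.4 117.6] [3.141 0.    1.504] [-0.34  0.64  0.63]
tcp board [[-101.5  100.3  117.6]]
[[ 344  234  236   62 9512]
 [ 601  250   39   29  673]
 [ 463  373   28   15  334]
 [ 450  385    9    8   71]]
```

View pics/w5.png

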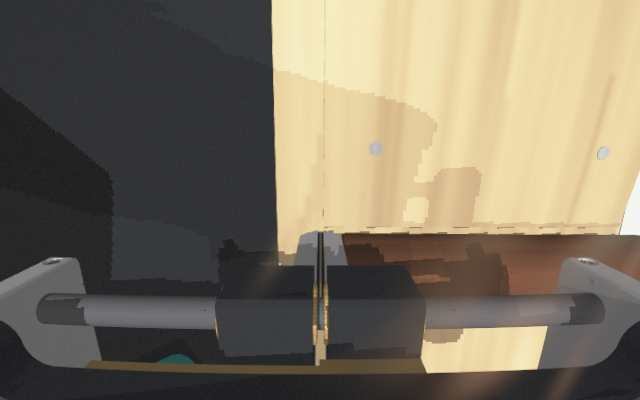

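The closed fingers (300–345, 235) touch the blank's other end near x = 344; the toe's left corner is at (323,229), and the blank still lies along the toe.

Run:
```python
from wf import *
m=pickle.load(open("w5.pkl","rb")); b=np.load("b.npy")
for p,z in (((323,229),15),((620,229),15),((323,0),45),((344,245),55),((344,245),60),((603,153),None),((376,148),None)):
    if z is None: z=15+.1405*40
    print(p,z,w2board(b,atz(m,p,z)).round(1))
```

```text
(323, 229) 15 [[-93.8  97.6  15. ]]
(620, 229) 15 [[ -94.5 -104.3   15. ]]
(323, 0) 45 [[26.3 98.3 45. ]]
(344, 245) 55 [[-89.1  87.4  55. ]]
(344, 245) 60 [[-87.2  87.8  60. ]]
(603, 153) 20.62 [[-43.6 -74.2  20.6]]
(376, 148) 20.62 [[-42.5  67.   20.6]]
```

View pics/sd5.png

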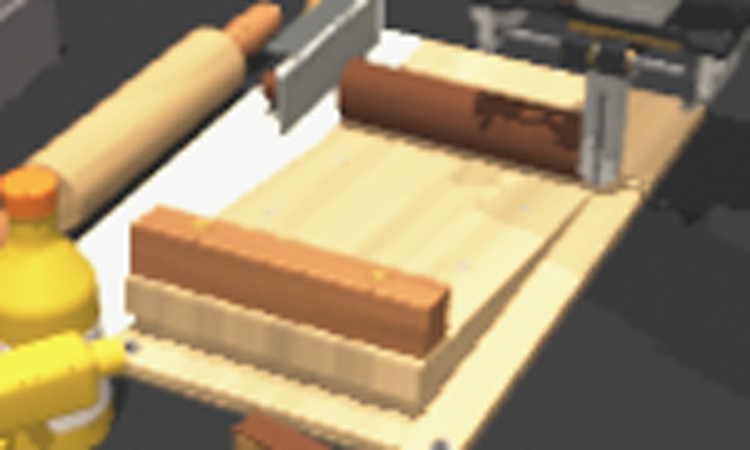

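>>> carry_out(
  slide=[
    [0.008,-0.001,0],
    [0.016,-0.001,0],
    [0.024,-0.002,0],
    [0.03,-0.002,0],
    [0.034,-0.002,0],
    [0.034,-0.002,0],
    [0.034,-0.002,0],
  ],
  dr=[
    [0,0,0],
    [0,0,0],
    [0,0,0],
    [0,0,0],
    [0,0,0],
    [0,0,0],
    [0,0,0],
  ],
  gripper=[0,0,0,0,0,0,0],
)

```text
clock: 7.57
eef_pos: [470.9, -88.8, 117.7]
eef_rot: [3.141, 0.0, 1.504]
wrist_force: [1.7, 0.4, 0.2]
finger_gap: 0.5
finger_force: 0.0
```

```bash
python3 look.py w6
python3 - <<'E'
from wf import *
im=cv2.imread("pics/w6.png"); k=mask(im[:,:,::-1].copy()); k=cv2.morphologyEx(k,cv2.MORPH_OPEN,np.ones((5,5),np.uint8))
n,l,st,_=cv2.connectedComponentsWithStats(k); print(st[1:3])
g=cv2.cvtColor(im,cv2.COLOR_BGR2GRAY).astype(int)
for y in (150,190): r=g[y,280:340]; d=np.diff(cv2.GaussianBlur(np.float32(g[y-8:y+8]),(3,3),0).mean(0)); i=np.argsort(d[250:340])[:3]+250; print(y,i,d[i].round(1))
E
```

```text
7.5667 [470.9 -88.8 117.7] [3.141 0.    1.504] [1.68 0.43 0.21]
tcp board [[-101.4   92.1  117.7]]
[[ 343  234  236   62 9028]
 [ 601  253   39   27  537]]
150 [303 302 304] [-3.1 -2.8 -2.7]
190 [298 297 296] [-1.4 -1.3 -1.1]
```

>>> carry_out(
  slide=[
    [-0.04,0.002,0],
    [-0.09,0.004,0],
    [-0.09,0.004,0.1],
    [-0.09,0.004,0.24],
    [-0.05,-0.06,0.3],
    [0.05,-0.2,0.3],
    [0.2,-0.28,0.3],
    [0.34,-0.28,0.3],
    [0.405,-0.28,0.3],
    [0.405,-0.28,0.3],
  ],
  dr=[
    [0,0,0],
    [0,0,0],
    [0,0,0],
    [0,0,0],
    [0,0,0],
    [0,0,0],
    [0,0,0],
    [0,0,0],
    [0,0,0],
    [0,0,0],
  ],
  gripper=[0,0,0,0,50,100,100,100,100,100],
)

```text
clock: 8.45
eef_pos: [574.2, -159.0, 192.1]
eef_rot: [3.141, 0.0, 1.504]
wrist_force: [-1.2, -0.0, -0.6]
finger_gap: 36.7
finger_force: 0.0
```

>>> carry_out(
  slide=[
    [0,-0.01,0],
    [0,-0.01,0],
    [0,-0.01,0],
    [0,-0.01,0],
  ],
  dr=[
    [0,0,0],
    [0,0,0],
    [0,0,0],
    [0,0,0],
  ],
  gripper=[100,100,100,100],
)

```text
clock: 8.78
eef_pos: [571.5, -161.3, 193.0]
eef_rot: [3.141, 0.0, 1.504]
wrist_force: [-0.3, -0.2, -0.2]
finger_gap: 63.7
finger_force: 0.0
```

```bash
cat > meas.py <<'E'
from wf import *
import sys
n=sys.argv[1]; z=float(sys.argv[2])
im=cv2.imread(f"pics/{n}.png"); k=mask(im[:,:,::-1].copy()); k=cv2.morphologyEx(k,cv2.MORPH_OPEN,np.ones((7,7),np.uint8))
_,l,st,_=cv2.connectedComponentsWithStats(k); i=1+st[1:,4].argmax(); x,y,w,h,_=st[i]; print("bbox",x,y,w,h); k=(l==i)
Q=[]
for f in (.15,.3,.5,.7,.85):
    c=np.where(k[:,int(x+f*w)])[0]; Q.append((int(x+f*w),c.min()-.5))
    if len(sys.argv)>3: Q.append((int(x+f*w),c.max()+.5))
for f in (.3,.5,.7):
    c=np.where(k[int(y+f*h)])[0]; Q+=[(c.min()-.5,int(y+f*h)),(c.max()+.5,int(y+f*h))]
m,b,c=wfit(n,Q,z)
# white track / bed boundary: brightness saturation step on rows above the blank
hs=cv2.cvtColor(im,cv2.COLOR_BGR2HSV)
for r in (20,60,100,140):
    s=cv2.blur(hs[...,1],(3,3))[r]; q=[u for u in range(380,630) if s[u-4]>60 and s[u+4]<45]; 
    if q: print("edge row",r,np.median(q[:4]),w2board(b,atz(m,(np.median(q[:4]),r),12)).round(1))
E
python3 look.py w7; python3 meas.py w7 36 f
```

```text
8.7833 [ 571.5 -161.3  193. ] [3.141 0.    1.504] [-0.27 -0.24 -0.22]
tcp board [[-167.   -13.1  193. ]]
bbox 191 122 266 64
[ 0.5  0.6  0.9  0.2  0.  10.   1.1  0.8  0.5  0.4  1.1  1.5  1.2  1.
  1.4  1.3]
blank [ 5.78130e+02 -1.10141e+02 -8.20000e-02] ends board [[-116.8, -111.3], [-114.1, 78.7]]
edge row 20 435.5 [[ -11.  -105.6   12. ]]
edge row 60 388.5 [[-41.8 -69.2  12. ]]
edge row 100 430.5 [[ -72.5 -105.7   12. ]]
edge row 140 453.5 [[-105.1 -128.3   12. ]]
```

>>> carry_out(
  slide=[
    [0,0,-0.1],
    [0,0,-0.2],
    [0,0,-0.28],
    [0,0,-0.32],
    [0,0.03,-0.322],
    [0.002,0.06,-0.322],
    [0.003,0.075,-0.322],
    [0.004,0.09,-0.322],
    [0.005,0.102,-0.322],
    [0.005,0.11,-0.322],
  ],
  dr=[
    [0,0,0],
    [0,0,0],
    [0,0,0],
    [0,0,0],
    [0,0,0],
    [0,0,0],
    [0,0,0],
    [0,0,0],
    [0,0,0],
    [0,0,0],
  ],
  gripper=[100,100,100,100,100,100,100,100,100,100],
)

```text
clock: 9.67
eef_pos: [573.5, -133.3, 112.8]
eef_rot: [3.141, 0.0, 1.505]
wrist_force: [0.2, 0.2, 0.0]
finger_gap: 94.2
finger_force: 0.0
```

>>> carry_out(
  slide=[
    [0.001,0.008,0],
    [0.001,0.014,0],
    [0.001,0.016,0],
  ],
  dr=[
    [0,0,0],
    [0,0,0],
    [0,0,0],
  ],
  gripper=[100,100,100],
)

```text
clock: 9.92
eef_pos: [573.8, -130.7, 112.9]
eef_rot: [3.14, 0.002, 1.504]
wrist_force: [-1.9, -9.3, 4.8]
finger_gap: 94.0
finger_force: 4.6
```

>>> carry_out(
  slide=[
    [0,0.006,0.012],
    [0.001,0.014,0.026],
    [0.002,0.024,0.036],
    [0.003,0.036,0.044],
    [0.004,0.048,0.048],
    [0.005,0.058,0.05],
    [0.005,0.064,0.05],
  ],
  dr=[
    [0,0,0],
    [0,0,0],
    [0,0,0],
    [0,0,0],
    [0,0,0],
    [0,0,0],
    [0,0,0],
  ],
  gripper=[100,100,100,100,100,100,100],
)

```text
clock: 10.5
eef_pos: [575.1, -114.2, 125.6]
eef_rot: [3.14, 0.001, 1.504]
wrist_force: [-0.5, -8.0, 5.9]
finger_gap: 94.0
finger_force: 3.7
```

```bash
python3 look.py w8; python3 meas.py w8 39.5
```

```text
10.5 [ 575.1 -114.2  125.6] [3.140e+00 1.000e-03 1.504e+00] [-0.46 -8.05  5.86]
tcp board [[-119.7  -13.6  125.6]]
bbox 134 155 380 84
[-0.1 -0.1 -0.1 -0.1 -0.1  0.7  0.5  0.3  1.1  0.3 -0. ]
blank [ 5.80257e+02 -8.21200e+01 -6.60000e-02] ends board [[-87.2, -111.5], [-87.5, 78.5]]
edge row 20 480.5 [[  14.6 -110.    12. ]]
edge row 60 474.5 [[  -8.1 -108.4   12. ]]
edge row 100 468.5 [[ -31.6 -106.9   12. ]]
edge row 140 462.5 [[ -56.1 -105.5   12. ]]
```

>>> carry_out(
  slide=[
    [0.001,0.012,0.002],
    [0.002,0.024,0.004],
    [0.002,0.036,0.006],
    [0.003,0.048,0.008],
    [0.004,0.06,0.009],
    [0.005,0.072,0.011],
    [0.006,0.084,0.012],
    [0.007,0.096,0.014],
    [0.007,0.108,0.016],
    [0.008,0.12,0.017],
  ],
  dr=[
    [0,0,0],
    [0,0,0],
    [0,0,0],
    [0,0,0],
    [0,0,0],
    [0,0,0],
    [0,0,0],
    [0,0,0],
    [0,0,0],
    [0,0,0],
  ],
  gripper=[100,100,100,100,100,100,100,100,100,100],
)

```text
clock: 11.38
eef_pos: [577.1, -84.3, 129.8]
eef_rot: [3.14, 0.001, 1.504]
wrist_force: [-0.5, -8.0, 6.6]
finger_gap: 94.3
finger_force: 3.7
```

```bash
python3 look.py w9; python3 meas.py w9 44
```

```text
11.3833 [577.1 -84.3 129.8] [3.140e+00 1.000e-03 1.504e+00] [-0.47 -8.03  6.56]
tcp board [[-89.7 -13.5 129.8]]
bbox 135 155 379 84
[-0.2 -0.2 -0.1 -0.1 -0.1  1.2  1.7  1.9  1.4  1.8  2.2]
blank [582.07  -52.217  31.35 ] ends board [[-57.2, -111.3], [-57.5, 78.7]]
edge row 20 480.5 [[  46.  -111.9   12. ]]
edge row 60 474.5 [[  22.8 -110.2   12. ]]
edge row 100 468.5 [[  -1.2 -108.7   12. ]]
edge row 140 462.5 [[ -26.3 -107.3   12. ]]
```

>>> carry_out(
  slide=[
    [0.001,0.016,0.002],
    [0.002,0.032,0.004],
    [0.003,0.048,0.007],
    [0.004,0.064,0.009],
    [0.005,0.08,0.011],
    [0.007,0.096,0.013],
    [0.008,0.112,0.016],
    [0.009,0.128,0.018],
    [0.01,0.144,0.02],
    [0.011,0.16,0.022],
  ],
  dr=[
    [0,0,0],
    [0,0,0],
    [0,0,0],
    [0,0,0],
    [0,0,0],
    [0,0,0],
    [0,0,0],
    [0,0,0],
    [0,0,0],
    [0,0,0],
  ],
  gripper=[100,100,100,100,100,100,100,100,100,100],
)

```text
clock: 12.27
eef_pos: [579.8, -44.3, 135.2]
eef_rot: [3.14, 0.001, 1.504]
wrist_force: [-0.4, -7.9, 7.0]
finger_gap: 93.7
finger_force: 4.0
```

>>> carry_out(
  slide=[
    [0.001,0.016,0.002],
    [0.002,0.032,0.004],
    [0.003,0.048,0.007],
    [0.004,0.064,0.009],
    [0.005,0.08,0.011],
    [0.007,0.096,0.013],
    [0.008,0.112,0.016],
    [0.009,0.128,0.018],
    [0.01,0.144,0.02],
    [0.011,0.16,0.022],
  ],
  dr=[
    [0,0,0],
    [0,0,0],
    [0,0,0],
    [0,0,0],
    [0,0,0],
    [0,0,0],
    [0,0,0],
    [0,0,0],
    [0,0,0],
    [0,0,0],
  ],
  gripper=[100,100,100,100,100,100,100,100,100,100],
)

```text
clock: 13.1
eef_pos: [582.5, -4.2, 140.6]
eef_rot: [3.141, 0.001, 1.504]
wrist_force: [-0.7, -7.6, 6.3]
finger_gap: 94.1
finger_force: 3.9
```

```bash
python3 look.py w10; python3 meas.py w10 54
```

```text
13.1 [582.5  -4.2 140.6] [3.141e+00 1.000e-03 1.504e+00] [-0.75 -7.55  6.26]
tcp board [[ -9.5 -13.5 140.6]]
bbox 134 155 381 84
[-64.5 -70.2 -77.8 -85.3 -91.  -34.9 -89.6 -18.5 -79.   -2.7 -52. ]
blank [565.754 -16.195 552.749] ends board [[-32.3, -92.1], [-12.7, 96.9]]
edge row 20 481.5 [[ 129.9 -117.8   12. ]]
edge row 60 475.5 [[ 105.5 -116.1   12. ]]
edge row 100 469.5 [[  80.2 -114.4   12. ]]
edge row 140 409.5 [[ 53.3 -75.4  12. ]]
```

>>> carry_out(
  slide=[
    [0.001,0.016,0.002],
    [0.002,0.032,0.004],
    [0.003,0.048,0.007],
    [0.004,0.064,0.009],
    [0.005,0.08,0.011],
    [0.007,0.096,0.013],
    [0.008,0.112,0.016],
    [0.009,0.128,0.018],
    [0.01,0.144,0.02],
    [0.011,0.16,0.022],
  ],
  dr=[
    [0,0,0],
    [0,0,0],
    [0,0,0],
    [0,0,0],
    [0,0,0],
    [0,0,0],
    [0,0,0],
    [0,0,0],
    [0,0,0],
    [0,0,0],
  ],
  gripper=[100,100,100,100,100,100,100,100,100,100],
)

```text
clock: 13.98
eef_pos: [585.2, 35.7, 146.0]
eef_rot: [3.141, 0.001, 1.504]
wrist_force: [-0.7, -7.8, 8.1]
finger_gap: 94.3
finger_force: 4.0
```

>>> carry_out(
  slide=[
    [0.001,0.016,0.002],
    [0.002,0.032,0.004],
    [0.003,0.048,0.007],
    [0.004,0.064,0.009],
    [0.005,0.08,0.011],
    [0.007,0.096,0.013],
    [0.008,0.112,0.016],
    [0.009,0.128,0.018],
    [0.01,0.144,0.02],
    [0.011,0.156,0.022],
  ],
  dr=[
    [0,0,0],
    [0,0,0],
    [0,0,0],
    [0,0,0],
    [0,0,0],
    [0,0,0],
    [0,0,0],
    [0,0,0],
    [0,0,0],
    [0,0,0],
  ],
  gripper=[100,100,100,100,100,100,100,100,100,100],
)

```text
clock: 14.82
eef_pos: [587.9, 74.9, 151.4]
eef_rot: [3.141, 0.001, 1.504]
wrist_force: [0.4, -6.8, 5.6]
finger_gap: 93.9
finger_force: 3.4
```

>>> carry_out(
  slide=[
    [0.001,0.008,0.001],
    [0.001,0.016,0.002],
    [0.002,0.024,0.003],
    [0.002,0.032,0.004],
    [0.003,0.04,0.006],
    [0.003,0.046,0.006],
    [0.003,0.046,0.006],
  ],
  dr=[
    [0,0,0],
    [0,0,0],
    [0,0,0],
    [0,0,0],
    [0,0,0],
    [0,0,0],
    [0,0,0],
  ],
  gripper=[100,100,100,100,100,100,100],
)

```text
clock: 15.4
eef_pos: [588.6, 86.5, 152.7]
eef_rot: [3.141, 0.001, 1.504]
wrist_force: [0.9, -5.4, 4.2]
finger_gap: 94.2
finger_force: 2.2
```

>>> carry_out(
  slide=[
    [0.001,0.006,0.001],
    [0.001,0.012,0.002],
    [0.001,0.016,0.002],
    [0.001,0.02,0.003],
    [0.001,0.02,0.003],
  ],
  dr=[
    [0,0,0],
    [0,0,0],
    [0,0,0],
    [0,0,0],
    [0,0,0],
  ],
  gripper=[100,100,100,100,100],
)

```text
clock: 15.82
eef_pos: [588.7, 90.6, 153.3]
eef_rot: [-3.141, 0.002, 1.503]
wrist_force: [-1.2, -10.8, 6.0]
finger_gap: 94.2
finger_force: 5.8
```

```bash
sed -i 's/\[540,-110,-.1\]/[np.load("b.npy")[0]+13,pickle.load(open(n+".pkl","rb"))["yy"] if 0 else read_state()["eef_pos"][1]+32,-.066]/' wf.py; python3 look.py w11; python3 meas.py w11 69
```

```text
15.8167 [588.7  90.6 153.3] [-3.141e+00  2.000e-03  1.503e+00] [ -1.23 -10.76   6.03]
tcp board [[ 85.6 -13.3 153.3]]
bbox 133 89 383 151
[  0.4 -13.4 -30.5 -42.7  20.4  15.3   0.1  17.6  10.1  -0.2  -0.1]
blank [593.575 137.225  -3.274] ends board [[138.6, 79.8], [126.3, -109.8]]
edge row 60 426.5 [[202.3 -87.3  12. ]]
edge row 100 506.5 [[ 176.8 -147.4   12. ]]
edge row 140 497.5 [[ 148.6 -144.2   12. ]]
```

>>> carry_out(
  slide=[
    [0,0.004,0],
    [0.001,0.008,0],
    [0.001,0.008,0],
    [0.001,0.008,0],
  ],
  dr=[
    [0,0,0],
    [0,0,0],
    [0,0,0],
    [0,0,0],
  ],
  gripper=[100,100,100,100],
)

```text
clock: 16.2
eef_pos: [588.8, 91.0, 153.4]
eef_rot: [-3.141, 0.004, 1.503]
wrist_force: [-5.5, -24.6, 7.8]
finger_gap: 93.9
finger_force: 12.1
```

```bash
python3 look.py w12
python3 - <<'E'
from wf import *
im=cv2.imread("pics/w12.png"); hs=cv2.cvtColor(im,cv2.COLOR_BGR2HSV)
for x in (160,240,320,400,480): print(x,[tuple(int(v) for v in hs[y,x]) for y in range(84,176,6)])
k=mask(im[:,:,::-1].copy())
for y in (185,200): c=np.where(k[y])[0]; print(y,c.min(),c.max())
E
```

```text
16.2 [588.8  91.  153.4] [-3.141  0.004  1.503] [ -5.51 -24.56   7.83]
tcp board [[ 86.  -13.4 153.4]]
160 [(19, 83, 227), (12, 132, 179), (12, 132, 184), (12, 132, 183), (12, 135, 177), (12, 135, 178), (18, 135, 168), (17, 135, 170), (13, 128, 158), (12, 128, 146), (12, 133, 144), (12, 135, 140), (12, 130, 135), (11, 124, 76), (11, 128, 80), (11, 124, 82)]
240 [(17, 89, 215), (13, 132, 180), (12, 132, 180), (12, 132, 178), (12, 132, 172), (12, 130, 149), (12, 128, 158), (12, 130, 157), (12, 132, 155), (12, 133, 149), (12, 133, 146), (12, 131, 146), (13, 129, 142), (9, 128, 74), (11, 131, 76), (10, 129, 81)]
320 [(17, 87, 217), (12, 131, 179), (12, 131, 152), (12, 128, 149), (12, 133, 144), (12, 131, 144), (12, 128, 155), (12, 133, 153), (13, 131, 148), (12, 128, 153), (12, 130, 149), (12, 132, 147), (13, 131, 152), (7, 110, 67), (10, 131, 76), (10, 122, 86)]
400 [(19, 87, 217), (12, 133, 149), (12, 129, 148), (12, 135, 147), (12, 128, 145), (12, 131, 142), (12, 130, 151), (12, 130, 149), (12, 133, 146), (12, 129, 154), (12, 133, 151), (12, 133, 148), (12, 128, 147), (10, 124, 74), (9, 114, 78), (10, 129, 83)]
480 [(45, 9, 233), (12, 131, 161), (12, 131, 173), (12, 134, 170), (12, 132, 168), (12, 131, 165), (11, 132, 168), (12, 134, 169), (12, 134, 165), (12, 131, 175), (12, 135, 176), (12, 132, 160), (12, 130, 165), (10, 122, 50), (9, 117, 83), (9, 123, 89)]
185 134 628
200 133 621
```

Run:
```python
from wf import *
m=pickle.load(open("w12.pkl","rb")); b=np.load("b.npy")
im=cv2.imread("pics/w12.png"); hs=cv2.cvtColor(cv2.GaussianBlur(im,(3,3),0),cv2.COLOR_BGR2HSV)
k=((hs[...,0]<16)&(hs[...,1]>80)&(hs[...,2]<112)).astype(np.uint8)
k[:140]=0; k=cv2.morphologyEx(k,cv2.MORPH_OPEN,np.ones((5,5),np.uint8))
for x in (150,200,260,320,380,440,490): c=np.where(k[140:,x])[0]+140; print(x,c.min(),end=" ")
print()
for y in (175,190,205,220): c=np.where(k[y])[0]; c=c[c<560]; print(y,c.min(),c.max())
# predicted outline of target pose, and of fence/bed corners
def pj(P): return proj(m,board2w(b,bed2board(P))).round(1).tolist()
print("fence face top L/R",pj([(240,100,36),(240,-100,36)]),"bed edge",pj([(150,-100,0),(200,-100,0)]))
for e in (-100,-108): print(e,pj([(216,e,24),(192,e,24),(216,e,48)]))
# measured fence ends in row ~ 95..150
f=((abs(hs[...,0].astype(int)-12)<4)&(hs[...,1]>115)&(hs[...,2]>125)).astype(np.uint8)
for y in (100,115,130,145,152): c=np.where(f[y])[0]; print("fence",y,c.min(),c.max())
print(np.linalg.norm([0]),[tuple(int(v) for v in hs[200,x]) for x in range(500,560,5)])
```

```text
150 159 200 159 260 159 320 159 380 159 440 160 490 161 
175 137 512
190 133 515
205 134 514
220 138 495
fence face top L/R [[95.9, 156.8], [491.4, 156.1]] bed edge [[439.4, 268.2], [450.8, 203.7]]
-100 [[471.9, 193.1], [464.4, 231.1], [494.0, 209.5]]
-108 [[485.6, 193.1], [477.5, 231.0], [509.5, 209.5]]
fence 100 89 639
fence 115 93 639
fence 130 97 639
fence 145 101 639
fence 152 103 637
0.0 [(10, 97, 100), (11, 94, 100), (11, 93, 102), (10, 98, 112), (40, 10, 231), (40, 10, 231), (43, 10, 232), (43, 10, 232), (40, 10, 231), (30, 12, 64), (60, 4, 58), (0, 0, 55)]
```

```bash
python3 -c "
from cell import *
print(sign_off())"
```

```text
the job is handed in; nothing more can be done
None
```

The job is handed in: the blank lies flat against the fence along its whole length, its track-side end stands about 7–8 mm past the bed's edge by my camera measurement, and the fingers are still pressing it there with about 25 N.

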